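Unlock and open the inflator's battery door

TASK

Open the battery door on top of the tyre inflator. With the stubby flat screwdriver from the wooden block, find the slot of the door's lock, push the lock in against its spring and turn it anticlockwise as far as it goes, without forcing it, then stand the screwdriver back in its hole in the block. Squeeze the door's two catch tabs together and swing the door up until it stands upright by itself, without disturbing the turntable, jar, mallet or valve core remover.

Things in the scene. Friction and masses are not known exactly. Their poses are not given: they have to be found in the camera images.
- inflator: grey tyre inflator, fixed, 200 (x) x 250 (y) mm, top 100 mm up; origin under its centre, z up, front -x. Sunk black front deck 52 mm deep, 72 mm up, with a dial and a switch no higher than 80 mm. Behind it the black battery door, 102 x 90 mm, top 105 mm up, in mid-width; at y = -88 mm a parked pump head, at y = +84 mm a finned cylinder, both up to 136 mm high
- door (a joint): angle of the battery door about its hinge line (along the inflator's y, at the door's back): 0 shut, grows as the front edge swings up and back, 1.57 upright, stop at 1.65. Stiff hinge: it stays where it is left, about 2 N at the tongue moves it. Shut, it is held by the turn lock and by the hooks of both tabs
- door_hinge (a point): point on the hinge line at mid-width of the door; fixed in the inflator at x = 46, z = 102.5 mm; axes as the door's (the inflator's while shut)
- door_tongue (a point): centre of the door's catch, where to pinch it: a rigid tongue 14 mm wide jutting 34 mm forward (-x) over the sunk deck, an upright spring tab along each side. 125 mm from the hinge line, 21 mm ahead of the door's edge, 102.5 mm up; the deck is 30 mm below. Axes as the door's
- tab_left (a joint): inward travel, m, of the tab on the catch's +y side: 0 to 0.0075; 2 N to start, 7 N right in; its hook lets go of the housing beyond 0.0045. Tab 30 mm long (x), 13 mm high, centred on the tongue's height; the two outer faces are 36 mm apart, squeezed right in 21 mm
- tab_right (a joint): the same for the tab on the -y side; both must be held in together while the door starts to rise (first 10 mm)
- screwdriver: loose stubby flat screwdriver, 97 mm long, 70 to 120 g, standing in the block's middle hole. Origin at the blade's tip, z up to the handle. Blade 12 mm wide (x), 1.8 mm thick (y), 18 mm long; round shank 9 mm; square black handle 28 x 28 mm from 38 to 94 mm, flats square to x and y
- block: fixed hardwood block 70 x 120 x 50 mm, origin under its centre, z up. Round hole at its centre 20 mm across, 45 mm deep, where the screwdriver stands with its handle's foot on the block's top (tip 12 mm above the board); two empty 9 mm holes at y = +42 and -42 mm
- turntable: loose white plastic turntable, 180 mm across, 22 mm high, origin under its centre; bystander
- jar: loose clear glass jar with screw lid, 68 mm across, 90 mm high, on the turntable, origin under its centre; bystander
- mallet: loose short hardwood mallet lying down: head 60 x 100 x 60 mm, origin under its centre, handle 22 mm thick reaching 190 mm to -x; bystander
- core_remover: loose chrome valve core remover lying down, 75 mm long (x), 26 mm wide, 12 mm high, origin under its middle; bystander
- lock_collar (a point): centre of the mouth of the black collar (inside 20.8, outside 30 mm) round the door's steel turn lock: 76 mm ahead of the hinge line, 112 mm up, axes as the door's, z along the lock's axis. The lock's round head, 19.6 mm across, lies 0.5 mm below the mouth, with a slot right across its middle 3.6 mm wide and 4.5 mm deep
- lock_head (a point): floor of the slot, on the lock's axis, 107 mm up (lock up, door shut); axes as the door's. Locked, the slot lies anywhere within 0.7 rad of the inflator's x and a blade rubbing on the head drags it slackly about (0.72 at most). 5 N starts it inward, 9 N bottoms it 4 mm down; in by over 2.5 mm it turns on anticlockwise to a stop 1.6 rad from x. From 1.4 the door is free; in the last 0.1 the lock springs up

How it is judged:
By the outcome, as a careful person would: the job done as asked, in the order asked, and still so for the second after the job is handed in, with the robot touching nothing.
It also fails if it takes over 72 s, if anything falls off the work surface, if the arm or the gripper's body presses on something with over 40 N, if the wrist force passes 120 N, or if a joint passes its speed limit or range.

ROBOT

A 6-joint arm with a two-finger parallel gripper is mounted at the origin on the work surface. World frame = base frame: x ahead of the robot, y to its left, z up, the work surface at z = 0. Lengths are in m, angles in rad, forces in N, time in s.
With the tool pointing down it reaches from about 0.35 to 0.85 m from the base axis. Payload 8.1 kg.
Tool frame: the origin (TCP) lies at the very end of the fingers, on their centre line; the grasp point (between the pads) lies robot.tcp_to_grasp behind it (robot.tcp_to_grasp is the distance from the TCP to the grasp point, in m); z points along the fingers, y is the line along which they close (so a half turn about z gives the same grasp; the last joint's range is limited). The gripper opens to 93 mm and grips with 3 to 60 N. Pads are 15 mm wide; open, the fingers measure 128 mm over their backs; the gripper's body (75 mm by 188 mm) begins 65 mm behind the grasp point.
Start: joints at [1.13, 0.13, 1.488, -0, 1.523, -0.085], TCP at [0.209, 0.562, 0.219] pointing down, gripper open.
Joint ranges: [-2.96, 2.96], [-0.89, 2.26], [0.02, 2.5], [-1.34, 4.48], [0, 2.73], [-2.66, 2.66]. Speed limits (rad/s): [2.39, 2.39, 2.79, 3.14, 3.14, 3.14].

INTERFACE

Orientations are given as a rotation vector (axis times angle).
In Python, from plant import robot gives the robot as it stands. The module is installed in compiled form; this text tells all that it offers.
- The arm moves only by the shell command python3 -m pendant 'ROWS' [FORCE]. ROWS is JSON, a list that holds one entry, the list of rows, each a list of 5 numbers: the opening, from 0 (shut) to 1 (fully open), then the shift along the tool's x, y, z in cm, then the turn about the tool's z in degrees. In form: [[[fingers, x, y, z, roll], ...]]. A call has 1 to 8 rows; each row shifts and turns the commanded pose from where the row before left it, along the tool's axes as they then stand; what a row does not reach is not made up. A row lasts 1/10 s, in which the tool goes at most 50 mm and 8.59 degrees, less where a joint would pass 70% of its speed; a pose out of reach is approached as far as the arm can. A call is refused whole if a number of a shift passes 5 or a number of a turn 8.59, either way. A call with a gripper value outside its range is refused whole. The fingers move at their own pace and stop on an object; FORCE is the grip in N (left out, the last holds). Time passes only in rows, so rows that do not move let the fingers close. It gives the time, the measured TCP pose, the force, the opening and the grip force at its end, in the units of the state.
- robot.read_state(): the state, without advancing time (a new reading comes with each control period).
- robot.read_camera(name): name is "scene" or "top" or "wrist"; returns a dict with "img" (400x640x3 uint8, blue, green, red), "K" (3x3 intrinsics, pixels), "pose" (4x4, takes a point from camera to world coordinates). Camera axes: x right, y up, looking along -z (the intrinsics and any distortion apply to the point x, -y, -z); pixel columns grow to the right and rows downward; lengths in m; the calibration is good to about 2 mm. A picture is of the moment at which its call begins. There is no depth.
- robot.close_job(): hands the job in; it is judged then, once.
The state is a dict: "t": time; "q": joint angles; "dq": joint speeds; "joint_torque": joint torques, N m; "tool_pos": TCP position; "orientation": TCP orientation; "force": force on the tool from outside, world axes, zero at the start; "wrist_torque": the same for the moment, N m; "opening": finger opening in m; "gripper_force": force on a finger pad.
Only numpy, scipy, OpenCV 4.12 (cv2) and the standard library are available. Lean on these libraries where they do the work, as an engineer would, in place of code of your own. Each camera call takes 0.05 s, during which the arm holds its last target. There are 200 camera calls.

## Working session

There is one attempt and no reset: what is moved stays moved. The work goes in short steps, Python scripts to look and compute and a shell command to move; the robot and the scene stay as the last step left them, time stands still between calls to the robot, and variables do not carry over. Pictures are saved under pics/ and viewed, at most 10 in all, crops included, and the job is handed in when it is done.

```bash
mkdir -p pics
python3 - <<'E'
from plant import robot
import cv2,numpy as np
s=robot.read_state();print({k:np.round(v,3) for k,v in s.items()},robot.tcp_to_grasp)
for n in("top","scene"):
    c=robot.read_camera(n);cv2.imwrite(f"pics/{n}0.png",c["img"]);print(n,c["K"].round(1).tolist(),c["pose"].round(3).tolist(),list(c))
E
```

```text
{'t': np.float64(0.0), 'q': array([ 1.13 ,  0.131,  1.489, -0.   ,  1.523, -0.085]), 'dq': array([-0.   , -0.   ,  0.001,  0.001,  0.   , -0.   ]), 'joint_torque': array([-1.0000e-03, -5.5984e+01, -4.9175e+01,  7.7000e-02,  3.6000e-02,
       -0.0000e+00]), 'tool_pos': array([0.209, 0.562, 0.218]), 'orientation': array([-5.560e-01, -3.092e+00,  3.000e-03]), 'force': array([ 0.003,  0.133, -0.044]), 'wrist_torque': array([ 0.005, -0.036,  0.017]), 'gripper_force': np.float64(0.0), 'opening': np.float64(0.093)} 0.0188
top [[367.8, 0.0, 322.9], [0.0, 367.8, 206.8], [0.0, 0.0, 1.0]] [[-0.001, 0.99, -0.142, 0.39], [-1.0, 0.0, 0.007, 0.048], [0.007, 0.142, 0.99, 1.276], [0.0, 0.0, 0.0, 1.0]] ['img', 'K', 'pose']
scene [[425.8, 0.0, 318.1], [0.0, 425.8, 197.6], [0.0, 0.0, 1.0]] [[0.68, -0.562, 0.471, 1.085], [0.733, 0.513, -0.447, -0.466], [0.01, 0.649, 0.761, 0.942], [0.0, 0.0, 0.0, 1.0]] ['img', 'K', 'pose']
```

View pics/top0.png

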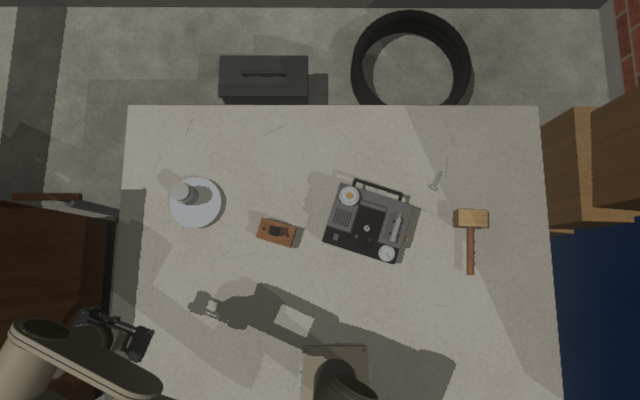

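View pics/scene0.png

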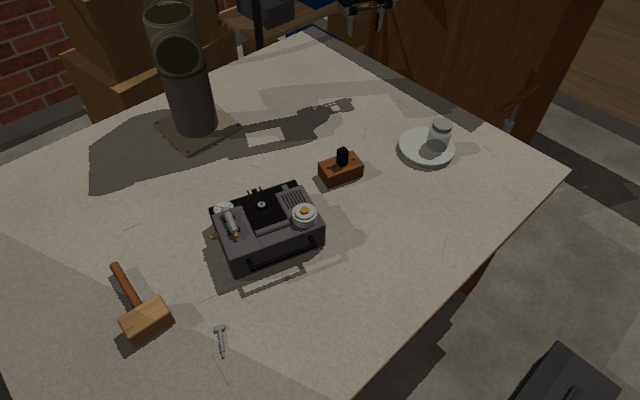

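Top view: block near (277,232) with the screwdriver at (281,230), inflator near (367,220), lock at about (366,228), dial at (387,255). Turntable and jar are on the left; mallet and core remover are on the right. I'll zoom in.

```bash
cat > h.py <<'E'
from plant import robot
import cv2,numpy as np
from scipy.spatial.transform import Rotation as R
def ray(c,u,v,z):
    d=c["pose"][:3,:3]@np.array([(u-c["K"][0,2])/c["K"][0,0],-(v-c["K"][1,2])/c["K"][1,1],-1.])
    o=c["pose"][:3,3];return o+d*(z-o[2])/d[2]
def proj(c,p):
    p=np.atleast_2d(p);q=(p-c["pose"][:3,3])@c["pose"][:3,:3]
    return np.c_[c["K"][0,2]+c["K"][0,0]*q[:,0]/-q[:,2],c["K"][1,2]-c["K"][1,1]*q[:,1]/-q[:,2]]
E
python3 - <<'E'
from h import *
c=robot.read_camera("top")
cv2.imwrite("pics/top1.png",cv2.resize(c["img"][165:275,245:425],None,fx=4.4,fy=4.4,interpolation=cv2.INTER_CUBIC))
E
```

```text
(no output)
```

View pics/top1.png

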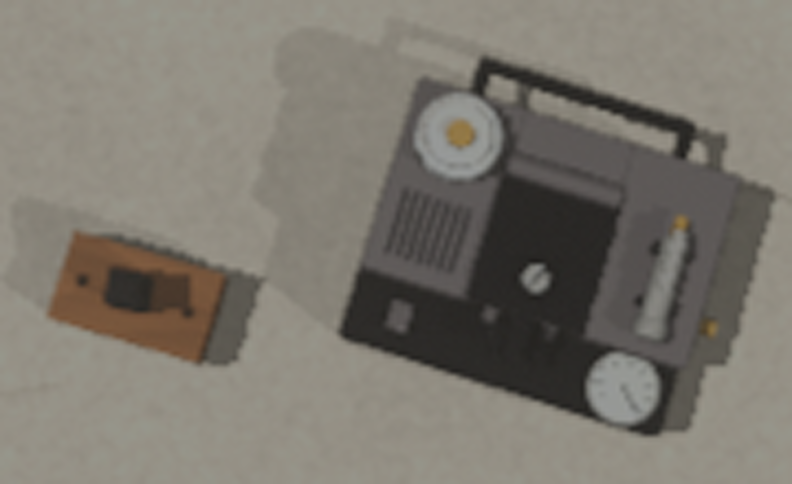

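The crop shows: block corners (78,232), (222,270), (204,362), (50,316), small holes (83,280) and (187,312), handle (128,288), lock (536,277), door back corners about (505,180)/(618,208), inflator front edge (343,338)–(657,433).

Run:
```python
from h import *
c=robot.read_camera("top")
f=lambda u,v,z:ray(c,245+(u+.5)/4.4-.5,165+(v+.5)/4.4-.5,z)[:2]
a,b=f(83,280,.05),f(187,312,.05);print("holes",a,b,(a+b)/2,np.linalg.norm(a-b),np.arctan2(*(a-b)[::-1])-np.pi/2)
k=np.array([f(78,232,.05),f(222,270,.05),f(204,362,.05),f(50,316,.05)]);print("blk",k.mean(0),np.linalg.norm(np.diff(k,axis=0),axis=1))
print("handle",f(128,288,.106))
print("lock",f(536,277,.1115))
a,b=f(343,338,.072),f(657,433,.072);print("front",a,b,np.linalg.norm(a-b),np.arctan2(*(a-b)[::-1])-np.pi/2)
a,b=f(420,78,.1),f(738,177,.1);print("back",a,b,np.linalg.norm(a-b),np.arctan2(*(a-b)[::-1])-np.pi/2)
s=robot.read_state();print(R.from_rotvec(s["orientation"]).as_matrix().round(3))
w=robot.read_camera("wrist");M=R.from_rotvec(s["orientation"]).as_matrix()
print("cam in tool",(M.T@(w["pose"][:3,3]-s["tool_pos"])).round(3),(M.T@w["pose"][:3,:3]).round(3).tolist(),w["K"].round(0).tolist())
```

```text
holes [0.49293812 0.23712655] [0.46869941 0.15803818] [0.48081877 0.19758236] 0.08271931289045413 -0.29738761415734305
blk [0.48171627 0.19495637] [0.11359535 0.07063016 0.1216912 ]
handle [0.4824204 0.1958419]
lock [ 0.48992372 -0.09879644]
front [0.44800784 0.04022693] [ 0.37823744 -0.1909226 ] 0.24144981372436372 -0.29314491606313053
back [ 0.6387203  -0.01675884] [ 0.5646459  -0.25026138] 0.24497031080766185 -0.30718973751773104
[[-0.937  0.348 -0.   ]
 [ 0.348  0.937 -0.001]
 [ 0.    -0.001 -1.   ]]
cam in tool [ 0.068 -0.001 -0.167] [[0.0, 0.97, 0.244], [1.0, 0.0, -0.001], [-0.001, 0.244, -0.97]] [[328.0, 0.0, 320.0], [0.0, 328.0, 196.0], [0.0, 0.0, 1.0]]
```

```bash
python3 -m pendant '[[[1,-3.82,-2.48,0,0],[1,-3.82,-2.48,0,0],[1,-3.82,-2.48,0,0],[1,-3.82,-2.48,0,0],[1,-3.82,-2.48,0,0],[1,-3.82,-2.48,0,0],[1,-3.82,-2.48,0,0],[1,-3.82,-2.48,0,0]]]' 30 >/dev/null
python3 -m pendant '[[[1,-3.82,-2.48,0,0],[1,-3.82,-2.48,0,0],[1,0,0,0,-3.4],[1,0,0,0,0],[1,0,0,0,0]]]'
python3 - <<'E'
from h import *
s=robot.read_state();print(s["tool_pos"],s["q"].round(3))
print(R.from_rotvec(s["orientation"]).as_matrix().round(3).tolist())
c=robot.read_camera("wrist");np.savez("w1.npz",**c);cv2.imwrite("pics/w1.png",c["img"])
E
```

```text
t: 1.55
tool_pos: [0.4804, 0.1971, 0.2185]
orientation: [-0.466, -3.106, -0.0]
force: [0.1, 0.5, 0.1]
opening: 0.0933
gripper_force: 0.0
[0.48041635 0.1971408  0.21852117] [ 0.29  -0.089  1.71   0.     1.52  -0.982]
[[-0.956, 0.294, -0.0], [0.294, 0.956, 0.0], [0.0, 0.0, -1.0]]
```

View pics/w1.png

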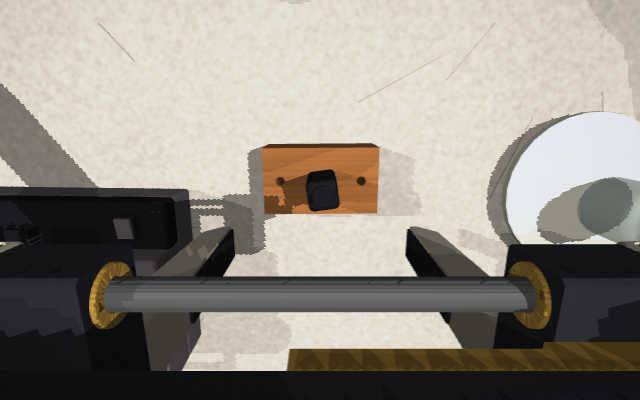

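Block holes at (280,181) and (361,181), handle at about (322,190), looking slightly turned in the block. I'll zoom on the handle.

Run:
```python
from h import *
c=dict(np.load("w1.npz"))
cv2.imwrite("pics/w1b.png",cv2.convertScaleAbs(cv2.resize(c["img"][135:225,255:390],None,fx=5.5,fy=5.5,interpolation=cv2.INTER_CUBIC),alpha=1.5,beta=40))
a,b=ray(c,280.5,181.5,.05),ray(c,361.5,181.5,.05);print(a,b,(a+b)/2,np.linalg.norm(a-b),np.arctan2(*(b-a)[1::-1])-np.pi/2)
```

```text
[0.46874418 0.15763218 0.05      ] [0.4935597  0.23842972 0.05      ] [0.48115194 0.19803095 0.05      ] 0.08452249810489805 -0.29798699146601293
```

View pics/w1b.png

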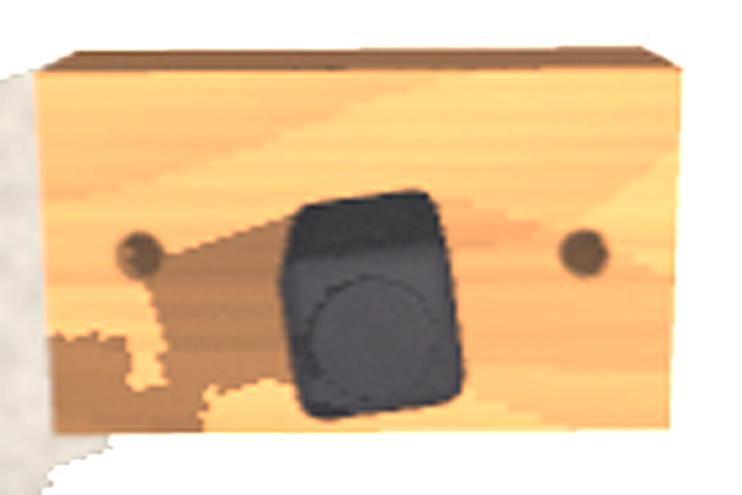

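Run:
```python
from h import *
c=dict(np.load("w1.npz"))
f=lambda u,v,z:ray(c,255+(u+.5)/5.5-.5,135+(v+.5)/5.5-.5,z)[:2]
P=[f(*p,.104) for p in((285,270),(450,250),(463,390),(312,415))]
print(np.mean(P,0),[ (np.linalg.norm(P[i]-P[i-1]).round(4),(np.degrees(np.arctan2(*(P[i]-P[i-1])[::-1]))%90).round(1)) for i in range(4)])
print("circ",f(372,338,.106))
g=[f(*p,.05) for p in((35,70),(680,68),(670,430),(55,435))];print(np.mean(g,0))
```

```text
[0.48273953 0.19934497] [(np.float64(0.0244), np.float64(82.7)), (np.float64(0.0265), np.float64(80.0)), (np.float64(0.0232), np.float64(78.8)), (np.float64(0.0249), np.float64(82.7))]
circ [0.48295244 0.19834191]
[0.48036242 0.19723331]
```

```bash
python3 -m pendant '[[[1,-0.11,0.18,0,0],[1,0,0,1.1,8.19],[1,0,0,1.1,8.19],[1,0,0,1.1,8.19],[1,0,0,1.1,8.19],[1,0,0,1.1,8.19],[1,0,0,1.1,8.19],[1,0,0,1.1,8.19]]]' 30 >/dev/null
python3 -m pendant '[[[1,0,0,0,8.19],[1,0,0,0,8.19],[1,0,0,0,8.19],[1,0,0,2,0],[1,0,0,3,0],[1,0,0,3,0],[1,0,0,0.45,0],[1,0,0,0,0]]]'
python3 - <<'E'
from h import *
s=robot.read_state();print(s["tool_pos"],s["q"].round(3))
print(np.degrees(R.from_rotvec(s["orientation"]).as_matrix()[:,1]).round(1),R.from_rotvec(s["orientation"]).as_matrix().round(3).tolist())
E
```

```text
t: 3.2
tool_pos: [0.4811, 0.1987, 0.0565]
orientation: [-2.385, -2.043, 0.003]
force: [0.3, -0.9, 0.5]
opening: 0.0933
gripper_force: 0.0
[0.48113687 0.19867139 0.0565005 ] [0.293 0.061 1.869 0.    1.213 0.447]
[56.6 -8.8 -0.1] [[0.154, 0.988, -0.002], [0.988, -0.154, -0.001], [-0.001, -0.002, -1.0]]
```

```bash
python3 -m pendant '[[[0,0,0,0,0],[0,0,0,0,0],[0,0,0,0,0],[0,0,0,0,0],[0,0,0,0,0],[0,0,0,0,0]]]' 30
python3 -m pendant '[[[0,0,0,-1,0],[0,0,0,-2,0],[0,0,0,-4,0],[0,0,0,-4,0],[0,0,0,-4,0],[0,0,0,0,0],[0,0,0,0,0]]]'
python3 - <<'E'
from h import *
c=robot.read_camera("scene");np.savez("s2.npz",**c)
s=robot.read_state();print(s["tool_pos"],s["wrist_torque"])
p=proj(c,s["tool_pos"]-np.array([0,0,.03]))[0].astype(int);print(p)
a=c["img"][p[1]-45:p[1]+45,p[0]-50:p[0]+70];cv2.imwrite("pics/s2.png",cv2.convertScaleAbs(cv2.resize(a,None,fx=6,fy=6,interpolation=cv2.INTER_CUBIC),alpha=1.3,beta=20))
E
```

```text
t: 3.8
tool_pos: [0.4824, 0.1983, 0.0573]
orientation: [2.387, 2.043, 0.0]
force: [-0.0, -0.7, -0.8]
opening: 0.0494
gripper_force: 0.0
t: 4.5
tool_pos: [0.4832, 0.1986, 0.2091]
orientation: [2.386, 2.042, 0.005]
force: [0.1, -0.6, -1.2]
opening: 0.0008
gripper_force: 0.0
[0.48219567 0.19825943 0.20725967] [-0.05868711  0.05423488 -0.01394393]
[343 130]
```

View pics/s2.png

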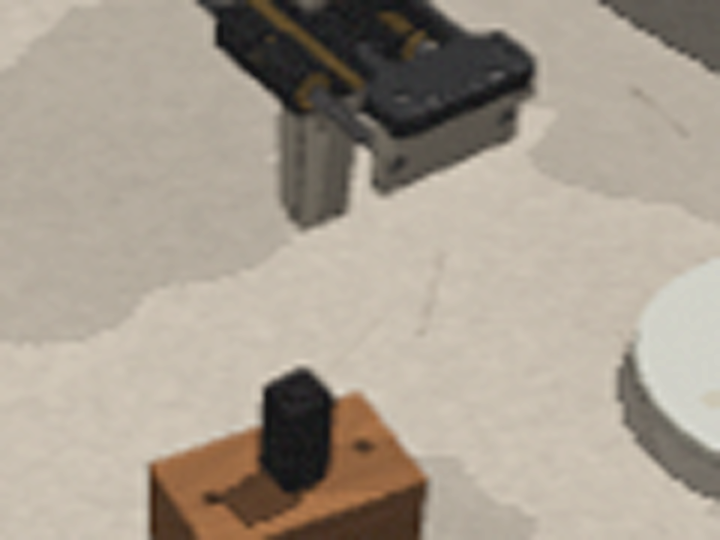

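The fingers are slow and hadn't closed yet when I lifted; the driver still stands in the block (crop 297,430). I'll reopen, go back down and allow time.

```bash
python3 -m pendant '[[[0.7,0,0,0,0],[0.7,0,0,0,0],[0.7,0,0,0,0],[0.7,0,0,0,0],[0.7,0,0,0,0],[0.7,0,0,0,0],[0.7,0,0,0,0],[0.7,0,0,0,0]]]' 30 
python3 -m pendant '[[[0.7,0,0,0,0],[0.7,0,0,4,0],[0.7,0,0,4,0],[0.7,0,0,4,0],[0.7,0,0,3,0],[0.7,0,0,0,0],[0.7,0,0,0,0]]]'
python3 -m pendant '[[[0.1,0,0,0,0],[0.1,0,0,0,0],[0.1,0,0,0,0],[0.1,0,0,0,0],[0.1,0,0,0,0],[0.1,0,0,0,0],[0.1,0,0,0,0],[0.1,0,0,0,0]]]'
```

```text
t: 5.35
tool_pos: [0.4823, 0.1983, 0.2072]
orientation: [2.387, 2.043, 0.0]
force: [0.1, 0.5, -0.1]
opening: 0.0599
gripper_force: 0.0
t: 6.05
tool_pos: [0.4821, 0.1983, 0.0575]
orientation: [-2.387, -2.042, 0.001]
force: [0.2, -0.7, 0.1]
opening: 0.0653
gripper_force: 0.0
t: 6.85
tool_pos: [0.4824, 0.1983, 0.0575]
orientation: [2.387, 2.043, 0.001]
force: [-1.3, -0.3, 3.7]
opening: 0.028
gripper_force: 30.0
```

```bash
python3 -m pendant '[[[0.1,0,0,-2,0],[0.1,0,0,-4,0],[0.1,0,0,-4,0],[0.1,0,0,-4.3,0],[0.1,0,0,0,0],[0.1,0,0,0,0]]]' >/dev/null
python3 - <<'E'
from h import *
c=robot.read_camera("scene");np.savez("s3.npz",**c)
s=robot.read_state();print(s["tool_pos"],s["opening"])
p=proj(c,s["tool_pos"]-np.array([0,0,.03]))[0].astype(int);print(p)
a=c["img"][p[1]-30:p[1]+30,p[0]-30:p[0]+30];cv2.imwrite("pics/s3.png",cv2.convertScaleAbs(cv2.resize(a,None,fx=8,fy=8,interpolation=cv2.INTER_CUBIC),alpha=1.3,beta=20))
E
python3 -m pendant '[[[0.1,-3.8,0.59,0,0],[0.1,-3.8,0.59,0,0],[0.1,-3.8,0.59,0,0],[0.1,-3.8,0.59,0,0],[0.1,-3.8,0.59,0,0],[0.1,-3.8,0.59,0,0],[0.1,-3.8,0.59,0,0],[0.1,-3.8,0.59,0,0]]]' >/dev/null
python3 -m pendant '[[[0.1,-3.8,0.59,0,0],[0.1,0,0,0,0],[0.1,0,0,0,0]]]'
python3 - <<'E'
from h import *
s=robot.read_state();print(s["tool_pos"],s["q"].round(3),s["force"])
print(R.from_rotvec(s["orientation"]).as_matrix().round(3).tolist())
c=robot.read_camera("wrist");np.savez("w4.npz",**c)
p=proj(c,np.array([.49,-.099,.1115]))[0].astype(int);print(p)
a=np.full((600,800,3),0,np.uint8);a[:480,:]=cv2.resize(c["img"],(768,480))[:,:1].repeat(800,1)*0
b=cv2.resize(c["img"],(500,312));a[:312,:500]=b
k=cv2.resize(c["img"][p[1]-35:p[1]+35,p[0]-36:p[0]+36],(294,286),interpolation=cv2.INTER_CUBIC);a[:286,504:798]=k
t=proj(c,s["tool_pos"]-np.array([0,0,.04]))[0].astype(int);print(t)
t=np.clip(t,[40,36],[600,364]);k=cv2.resize(c["img"][t[1]-36:t[1]+36,t[0]-40:t[0]+40],(318,286),interpolation=cv2.INTER_CUBIC);a[314:600,480:798]=cv2.convertScaleAbs(k,alpha=1.5)
k=cv2.imread("pics/s3.png");a[314:600,0:286]=cv2.resize(k,(286,286))
cv2.imwrite("pics/w4.png",a)
E
```

```text
[0.48186682 0.19819272 0.19926411] 0.027946415573164487
[343 132]
t: 8.6
tool_pos: [0.4806, -0.1479, 0.1978]
orientation: [-2.386, -2.038, 0.002]
force: [-0.0, 0.9, -0.5]
opening: 0.0278
gripper_force: 30.0
[ 0.48055397 -0.14794165  0.1977628 ] [-0.401 -0.12   1.778  0.     1.488 -0.244] [-0.03594582  0.93152041 -0.51705249]
[[0.157, 0.988, -0.004], [0.988, -0.157, 0.002], [0.001, -0.004, -1.0]]
[323 137]
[320 218]
```

View pics/w4.png

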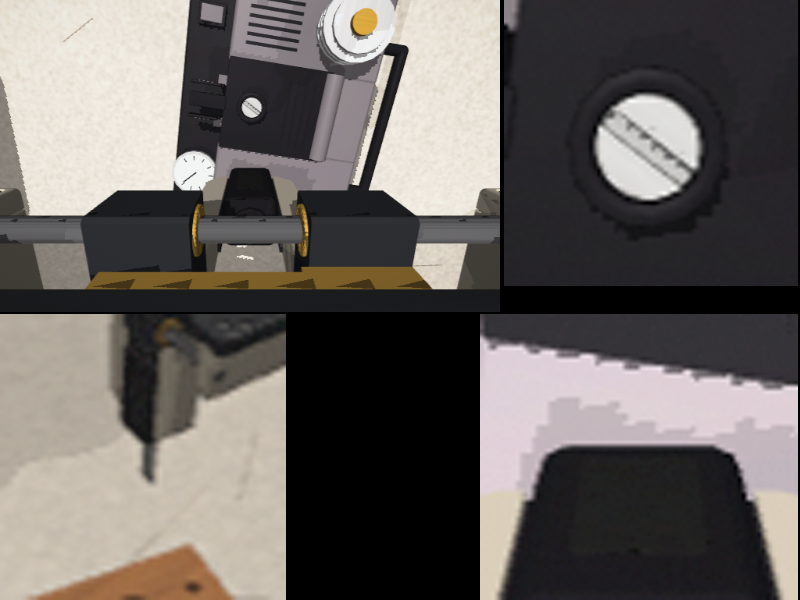

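Lock disc at crop (648,147) with slot running down-right about 37°. The scene crop shows the blade but its width there is ambiguous. I'll compute the lock position and slot angle.

Run:
```python
from h import *
c=dict(np.load("w4.npz"))
x0,y0=323-36,137-35
g=c["img"][y0:y0+70,x0:x0+72].min(2); _,m=cv2.threshold(g,100,255,0)
n,l,st,ce=cv2.connectedComponentsWithStats(m); print(st[:6].tolist(),ce[:6].round(1).tolist())
f=lambda u,v,z:ray(c,x0+(u-504+.5)/4.083-.5,y0+(v+.5)/4.086-.5,z)[:2]
print("disc",f(648.5,147,.1115),"collar",f(648,150,.112))
for a,b in(((613,110),(692,165)),((605,125),(683,187))):
    d=f(*b,.1115)-f(*a,.1115);print(np.degrees(np.arctan2(d[1],d[0])))
    # distance between lines
print([np.linalg.norm(f(a,147,.1115)-f(b,147,.1115)) for a,b in((595,702),)])
# fit circle to white disc convex hull
ys,xs=np.nonzero(m); sel=np.hypot(xs-35.5,ys-36)<20
h=cv2.convexHull(np.c_[xs[sel],ys[sel]].astype(np.float32)).reshape(-1,2)
P=np.array([ray(c,x0+u,y0+v,.1115)[:2] for u,v in h]);print("circ",cv2.minEnclosingCircle(P.astype(np.float32)),P.mean(0))
# slot: dark pixels within the disc
d=(np.hypot(xs*0+0,0));yy,xx=np.mgrid[:70,:72];Cc=np.array(cv2.minEnclosingCircle(h)[0]);print(Cc)
s=(np.hypot(xx-Cc[0],yy-Cc[1])<11)&(g<170);Q=np.array([ray(c,x0+u,y0+v,.1115)[:2] for v,u in zip(*np.nonzero(s))])
w,v=np.linalg.eigh(np.cov(Q.T));print("slot",len(Q),Q.mean(0),np.degrees(np.arctan2(v[1,1],v[0,1])),np.sqrt(w))
```

```text
[[0, 0, 72, 70, 4511], [0, 0, 3, 7, 19], [22, 23, 26, 26, 510]] [[35.7, 34.5], [1.0, 2.7], [34.8, 35.4]]
disc [ 0.48911148 -0.09891342] collar [ 0.48893778 -0.0994101 ]
-43.36890125564739
-47.10170209700283
[np.float64(0.019973061260621643)]
circ ((0.4889785051345825, -0.09894445538520813), 0.009952719323337078) [ 0.48800604 -0.09874471]
[34.86585236 35.45121765]
slot 53 [ 0.48940244 -0.09927316] 135.61285940617347 [0.0016245 0.0045599]
```

```bash
python3 -m pendant '[[[0.1,2.48,0.03,0,0],[0.1,2.48,0.03,0,0],[0.1,0,0,0,7.16],[0.1,0,0,0,7.16],[0.1,0,0,0,7.16],[0.1,0,0,0,7.16],[0.1,0,0,0,7.16],[0.1,0,0,0,0]]]'
python3 - <<'E'
from h import *
s=robot.read_state();M=R.from_rotvec(s["orientation"]).as_matrix();print(s["tool_pos"],M.round(3).tolist(),s["force"],s["wrist_torque"])
c=robot.read_camera("scene");np.savez("s5.npz",**c)
for z in(0,-.007,-.027,-.045): print(z,proj(c,s["tool_pos"]+M@[0,0,-z])[0].round(1))
t=proj(c,s["tool_pos"]+M@[0,0,.045])[0].astype(int)
print(cv2.cvtColor(c["img"],cv2.COLOR_BGR2GRAY)[t[1]-18:t[1]+5,t[0]-11:t[0]+12])
d=np.array([.489,-.099])-s["tool_pos"][:2];print("d tool cm",(M[:2,:2].T@d*100).round(2))
E
```

```text
t: 9.45
tool_pos: [0.4898, -0.0973, 0.1993]
orientation: [-2.898, -1.21, 0.001]
force: [-0.8, -0.3, -1.2]
opening: 0.0278
gripper_force: 30.0
[ 0.48976415 -0.09728166  0.19932702] [[0.703, 0.711, -0.001], [0.711, -0.703, 0.001], [-0.0, -0.001, -1.0]] [-0.8277006  -0.26022089 -1.18549599] [-0.05685857  0.12472685 -0.04351117]
0 [258.2 180. ]
-0.007 [258.5 182. ]
-0.027 [259.3 187.6]
-0.045 [260.  192.5]
[[ 18  19  16  16  15   5   3   6   4   6   2   5   8   8   5  16  56  92
  123 139 137 138 140]
 [ 56  56  56  56  56  56  56  57  57  57  56  58  51  44  49  57  54  68
  114 138 136 139 141]
 [ 56  58  59  57  60  58  59  59  58  58  59  58  57  59  58  58  55  53
  105 141 140 142 140]
 [ 56  57  56  56  58  57  57  57  57  54  57  57  51  42  47  54  57  52
  108 145 142 143 142]
 [ 58  57  56  57  57  55  57  56  57  56  57  51  33  22  20  35  52  54
  108 145 141 140 140]
 [ 56  55  57  57  56  57  57  56  56  57  55  58  49  30  31  43  52  51
   96 133 138 138 139]
 [ 56  55  56  55  57  56  56  56  55  57  56  56  58  49  46  57  56  50
   98 139 141 138 136]
 [ 52  53  52  
[... 861 characters left out ...]
18 143 129  87  19   6  14  11  57 120 142 103  36  46  44  28  24  14
   13  15  14  16  17]
 [ 76 129 145 115   0  12  16  10  23  51  63  46  43  32  24  27  13  15
   19  14  17  14  18]
 [ 50 117 146 125  55  13  18  17  16  18  18  31  37  17  11  18  17  16
   15  18  17  18  14]
 [ 13 105 130  91  67   9  15  15  13  13  12  27  38  17   8  13  13  18
   17  12  20  14  16]
 [ 35  36  47  30  27  12  17  14  16  14  18  21  29  20   3   7  15  18
   14  12  14  15  16]
 [ 23  23  14  13  13  12  14  17  18  17  16   9  17  18  12   4  14  15
   19  17  19  19  16]
 [ 19  20  11  13  17  13  13  19  14  17  16  14  13  18  12  13  13  14
   16  16  16  16  14]]
d tool cm [-0.18  0.07]
```

The blade is edge-on to the scene camera (1–2 px wide under a 4 px shank), so it lies along tool y as assumed. I'll centre over the lock, lower, and check against the lock in the scene image.

```bash
python3 -m pendant '[[[0.1,-0.18,0.07,0,0],[0.1,0,0,1.5,0],[0.1,0,0,1.5,0],[0.1,0,0,0,0],[0.1,0,0,0,0]]]'
python3 - <<'E'
from h import *
s=robot.read_state();M=R.from_rotvec(s["orientation"]).as_matrix();print(s["tool_pos"],s["force"])
d=np.array([.489,-.099])-s["tool_pos"][:2];print("d tool cm",(M[:2,:2].T@d*100).round(2))
c=robot.read_camera("scene");np.savez("s6.npz",**c);b=dict(np.load("s3.npz"))
L=proj(b,[.489,-.099,.1115])[0];print("lock pred",L)
g0=cv2.cvtColor(b["img"],cv2.COLOR_BGR2GRAY);u,v=L.astype(int)
print(g0[v-6:v+8,u-8:u+9])
g=cv2.cvtColor(c["img"],cv2.COLOR_BGR2GRAY)
t=proj(c,s["tool_pos"]+M@[0,0,.045])[0];print("tip pred",t);u,v=t.astype(int)
print(g[v-10:v+8,u-9:u+10])
E
```

```text
t: 10.0
tool_pos: [0.4885, -0.1004, 0.1688]
orientation: [-2.898, -1.21, 0.003]
force: [0.1, -1.1, -0.7]
opening: 0.0281
gripper_force: 30.0
[ 0.48852116 -0.10043796  0.16884071] [ 0.07498365 -1.06167487 -0.72853189]
d tool cm [ 0.14 -0.07]
lock pred [260.82522195 203.80996516]
[[14  7 10 10 15 12  5  1  8  6  6  7  4  8  7  4 12]
 [12 13 14  6  6 11  4  6  4  6  4  3  2 10 11 10  6]
 [ 9 14  9  8  6  5  7  2  6  3  5  3  4  4  6  5  5]
 [ 7  6  5  4  6  1  6  4  6  7  3  4 10  3  9  3  9]
 [ 6  8  6  4  9  3  1 16 41 35 15 25 13  0  2  5 12]
 [ 6  6  4  6  5  5 46 69 58 45 61 70 49  5  8  5  5]
 [10  8  3  9  5 27 57 67 52 36 44 58 58 30  6  7  5]
 [ 1  5  5  7  2 50 72 69 61 40 55 63 58 39  6  1  2]
 [ 2  5  4  7  8 26 53 67 58 49 60 69 58 16  3  4  0]
 [ 4  5  7  3  7  6 31 53 50 61 61 36 27  5  6  2  5]
 [ 4  4 10  6  3  2 11 13 14 20 18  8  5  3  4  5  5]
 [ 8  6  7  8  6  3  6  3  3  1  0  0  6  2  1  2  5]
 [ 8  8  8  7  6  7  6  3  8  7  3  3 10  6  5  6  9]
 [ 8  4  3  2  8  6  8  3  9  2  6  4  5  2  0 10  7]]
tip pred [259.78166155 200.825563  ]
[[ 55  57  57  57  57  57  
[... 731 characters left out ...]
  16  19  32  39  28  13  17  15  14  16  15
   14]
 [  6   5   9   7   9  16  15  17  15  30  32  17  10  11  16  13  16  15
   19]
 [  5   4   8   9  17  17  17  15  11  24  57  54  36  53  25  10  16  13
   15]
 [  8   9  14  16  17  11  14  11  95 119  82  93 122 132 101  25   9  17
   15]
 [ 11  14  17  22  20  16  14  66  89 103 106  58  86 120 117  70   6  12
   10]
 [ 11  17  18  16  17  12  10  58  75 105 117  67  94 126 117  79   8  16
   14]
 [ 12  16  17  17  12  13   4  28  54 106 121  90 110 138 121  27  12   8
   15]
 [  2   5   8  11   9   6   6   7  31  80 110 123 115  77  52  12   9   9
   11]
 [  5  10   4   4  11   5   5   4  10  29  40  47  45  24  11   2   9   9
   13]]
```

```bash
cat > st.py <<'E'
from h import *
P=[]
for i in range(4):
    robot.read_camera("top");s=robot.read_state();P.append(np.r_[s["tool_pos"],s["force"],s["wrist_torque"]])
P=np.array(P);m=P.mean(0);M=R.from_rotvec(s["orientation"]).as_matrix()
print("t",s["t"],"pos",m[:3].round(4),"sd",P[:,:3].std(0).round(5),"F",m[3:6].round(2),"T",m[6:].round(3),"open",s["opening"].round(4),"q",s["q"].round(2),"yaw y",np.degrees(np.arctan2(M[1,1],M[0,1])).round(2))
d=np.array([.489,-.099])-m[:2];print("d lock tool cm",(M[:2,:2].T@d*100).round(2))
E
python3 st.py;python3 -m pendant '[[[0.1,0,0,0,0]]]' | head -2; python3 st.py
```

```text
t: 10.35
tool_pos: [0.4897, -0.1008, 0.1707]Traceback (most recent call last):
  File "st.py", line 6, in <module>
    print("t",s["t"],"pos",m[:3].round(4),"sd",P[:,:3].std(0).round(5),"F",m[3:6].round(2),"T",m[6:].round(3),"open",s["opening"].round(4),"q",s["q"].round(2),"yaw y",np.degrees(np.arctan2(M[1,1],M[0,1])).round(2))
                                                                                                                     ^^^^^^^^^^^^^^^^^^
AttributeError: 'float' object has no attribute 'round'
Traceback (most recent call last):
  File "st.py", line 6, in <module>
    print("t",s["t"],"pos",m[:3].round(4),"sd",P[:,:3].std(0).round(5),"F",m[3:6].round(2),"T",m[6:].round(3),"open",s["opening"].round(4),"q",s["q"].round(2),"yaw y",np.degrees(np.arctan2(M[1,1],M[0,1])).round(2))
                                                                                                                     ^^^^^^^^^^^^^^^^^^
AttributeError: 'float' object has no attribute 'round'
```

```bash
sed -i 's/s\["opening"\].round(4)/np.round(s["opening"],4)/' st.py; python3 st.py
```

```text
t 10.75 pos [ 0.4894 -0.1007  0.1702] sd [1.e-05 1.e-05 3.e-05] F [-0.34 -0.17 -0.71] T [-0.056  0.126  0.003] open 0.0277 q [-0.31 -0.12  1.82  0.    1.43  0.47] yaw y -44.69
d lock tool cm [ 0.09 -0.14]
```

```bash
python3 -m pendant '[[[0.1,0.1,-0.12,0,0],[0.1,0,0,0.6,0],[0.1,0,0,0.6,0],[0.1,0,0,0,0]]]' >/dev/null; python3 st.py
python3 -m pendant '[[[0.1,0,0,0.2,0],[0.1,0,0,0.2,0],[0.1,0,0,0,0]]]' >/dev/null; python3 st.py
```

```text
t 11.35 pos [ 0.489  -0.099   0.1577] sd [2.6e-04 9.0e-05 4.1e-04] F [-0.28  0.38 -0.72] T [-0.063  0.096  0.01 ] open 0.0278 q [-0.3  -0.11  1.84  0.    1.41  0.48] yaw y -44.69
d lock tool cm [0. 0.]
t 11.85 pos [ 0.4892 -0.0991  0.1541] sd [7.0e-05 2.0e-05 1.1e-04] F [-0.45  0.26 -0.58] T [-0.068  0.103 -0.028] open 0.028 q [-0.3  -0.11  1.84 -0.    1.4   0.48] yaw y -44.69
d lock tool cm [-0.01 -0.02]
```

```bash
for i in 1; do python3 -m pendant '[[[0.1,0,0,0.2,0],[0.1,0,0,0,0],[0.1,0,0,0,0]]]' >/dev/null; python3 st.py|head -1
python3 -m pendant '[[[0.1,0,0,0.2,0],[0.1,0,0,0,0],[0.1,0,0,0,0]]]' >/dev/null; python3 st.py|head -1; done
```

```text
t 12.35 pos [ 0.4895 -0.0992  0.1524] sd [1.e-05 2.e-05 1.e-05] F [ 0.53 -0.04  1.29] T [-0.087 -0.037 -0.001] open 0.028 q [-0.3  -0.1   1.85 -0.    1.4   0.48] yaw y -44.69
t 12.85 pos [ 0.4895 -0.0992  0.1506] sd [0.e+00 1.e-05 1.e-05] F [-0.46  0.03  5.48] T [-0.005  0.227 -0.008] open 0.0281 q [-0.3  -0.1   1.85 -0.    1.39  0.48] yaw y -44.68
```

```bash
python3 -m pendant '[[[0.1,0,0,0.2,0],[0.1,0,0,0,0],[0.1,0,0,0,0]]]' >/dev/null; python3 st.py|head -1
python3 -m pendant '[[[0.1,0,0,0.1,0],[0.1,0,0,0,0],[0.1,0,0,0,0]]]' >/dev/null; python3 st.py|head -1
```

```text
t 13.35 pos [ 0.4896 -0.0992  0.1489] sd [1.e-05 1.e-05 2.e-05] F [-0.87  0.31  7.27] T [ 0.018  0.398 -0.019] open 0.028 q [-0.3  -0.1   1.85 -0.    1.39  0.48] yaw y -44.69
t 13.85 pos [ 0.4896 -0.0992  0.1481] sd [1.e-05 1.e-05 2.e-05] F [-1.81  0.28  7.7 ] T [ 0.076  0.501 -0.008] open 0.0281 q [-0.3  -0.1   1.85 -0.    1.39  0.48] yaw y -44.68
```

```bash
python3 -m pendant '[[[0.1,0,0,0,-4],[0.1,0,0,0,-6],[0.1,0,0,0,-6],[0.1,0,0,0,-6],[0.1,0,0,0,-6],[0.1,0,0,0,-6],[0.1,0,0,0,-6],[0.1,0,0,0,0]]]' >/dev/null; python3 st.py
python3 -m pendant '[[[0.1,0,0,0,-6],[0.1,0,0,0,-6],[0.1,0,0,0,-6],[0.1,0,0,0,-6],[0.1,0,0,0,-6],[0.1,0,0,0,-6],[0.1,0,0,0,-6],[0.1,0,0,0,0]]]' >/dev/null; python3 st.py
```

```text
t 14.85 pos [ 0.4898 -0.0992  0.1481] sd [1.e-05 0.e+00 1.e-05] F [-0.83  0.67  7.51] T [ 0.112  0.29  -0.001] open 0.0277 q [-0.3  -0.1   1.85  0.    1.39 -0.22] yaw y -4.68
d lock tool cm [ 0.01 -0.08]
t 15.85 pos [ 0.4899 -0.099   0.1481] sd [1.e-05 2.e-05 2.e-05] F [-0.4   1.41  7.71] T [0.287 0.144 0.009] open 0.0279 q [-0.3  -0.1   1.85  0.    1.39 -0.95] yaw y 37.32
d lock tool cm [ 0.05 -0.07]
```

```bash
python3 -m pendant '[[[0.1,0,0,0,-6],[0.1,0,0,0,-6],[0.1,0,0,0,-6],[0.1,0,0,0,-6],[0.1,0,0,0,-6],[0.1,0,0,0,0]]]' >/dev/null; python3 st.py
python3 -m pendant '[[[0.1,0,0,0,-4],[0.1,0,0,0,-4],[0.1,0,0,0,0]]]' >/dev/null; python3 st.py
```

```text
t 16.65 pos [ 0.4898 -0.0989  0.1481] sd [1.e-05 1.e-05 1.e-05] F [-0.25  2.06  8.08] T [0.471 0.117 0.009] open 0.0274 q [-0.3  -0.1   1.85  0.    1.39 -1.48] yaw y 67.32
d lock tool cm [ 0.07 -0.05]
t 17.15 pos [ 0.4898 -0.0988  0.1481] sd [1.e-05 1.e-05 1.e-05] F [-0.46  2.    7.54] T [ 0.51   0.145 -0.007] open 0.0276 q [-0.3  -0.1   1.85  0.    1.39 -1.62] yaw y 75.33
d lock tool cm [ 0.08 -0.04]
```

```bash
for k in 1; do python3 -m pendant '[[[0.1,0,0,0,-3],[0.1,0,0,0,0]]]' >/dev/null; python3 st.py|head -1
python3 -m pendant '[[[0.1,0,0,0,-3],[0.1,0,0,0,0]]]' >/dev/null; python3 st.py|head -1;python3 -m pendant '[[[0.1,0,0,0,-2],[0.1,0,0,0,0]]]' >/dev/null; python3 st.py|head -1; done
```

```text
t 17.55 pos [ 0.4899 -0.0989  0.1481] sd [1.e-05 1.e-05 1.e-05] F [-0.37  1.81  7.56] T [ 0.376  0.115 -0.008] open 0.0282 q [-0.3  -0.1   1.85  0.    1.39 -1.67] yaw y 78.32
t 17.95 pos [ 0.4899 -0.0991  0.1482] sd [1.e-05 1.e-05 1.e-05] F [-0.3   1.26  7.98] T [0.259 0.079 0.013] open 0.0279 q [-0.3  -0.1   1.85  0.    1.39 -1.72] yaw y 81.32
t 18.35 pos [ 0.4899 -0.0991  0.1482] sd [2.e-05 2.e-05 2.e-05] F [-0.2   0.93  7.36] T [ 0.201  0.089 -0.048] open 0.0277 q [-0.3  -0.1   1.85  0.    1.39 -1.76] yaw y 83.32
```

```bash
python3 -m pendant '[[[0.1,0,0,0,-1.5],[0.1,0,0,0,0]]]' >/dev/null; python3 st.py|head -1
python3 -m pendant '[[[0.1,0,0,0,-1.5],[0.1,0,0,0,0]]]' >/dev/null; python3 st.py|head -1
```

```text
t 18.75 pos [ 0.4899 -0.0991  0.1482] sd [1.e-05 1.e-05 0.e+00] F [-0.64  1.02  7.95] T [ 0.198  0.15  -0.015] open 0.028 q [-0.3  -0.1   1.85  0.    1.39 -1.78] yaw y 84.82
t 19.15 pos [ 0.4899 -0.0991  0.1482] sd [1.e-05 1.e-05 2.e-05] F [-0.82  0.63  7.9 ] T [ 0.212  0.144 -0.031] open 0.028 q [-0.3  -0.1   1.85  0.    1.39 -1.81] yaw y 86.32
```

```bash
python3 -m pendant '[[[0.1,0,0,0,-1.5],[0.1,0,0,0,0]]]' >/dev/null; python3 st.py|head -1
python3 -m pendant '[[[0.1,0,0,0,-1.5],[0.1,0,0,0,0]]]' >/dev/null; python3 st.py|head -1
python3 -m pendant '[[[0.1,0,0,0,-1.5],[0.1,0,0,0,0]]]' >/dev/null; python3 st.py|head -1
```

```text
t 19.55 pos [ 0.4899 -0.0991  0.1481] sd [1.e-05 1.e-05 1.e-05] F [-0.61  1.27  8.11] T [ 0.217  0.158 -0.047] open 0.0282 q [-0.3  -0.1   1.85  0.    1.39 -1.84] yaw y 87.82
t 19.95 pos [ 0.4899 -0.0991  0.1482] sd [1.e-05 2.e-05 1.e-05] F [-0.74  0.64  7.6 ] T [ 0.251  0.167 -0.05 ] open 0.0278 q [-0.3  -0.1   1.85  0.    1.39 -1.86] yaw y 89.32
t 20.35 pos [ 0.4898 -0.0991  0.1481] sd [1.e-05 1.e-05 0.e+00] F [-0.18  0.98  7.36] T [ 0.251  0.155 -0.098] open 0.028 q [-0.3  -0.1   1.85  0.    1.39 -1.89] yaw y 90.81
```

The torque is now building gently, so the lock is at its stop. I'll relax it, withdraw and look at the lock.

```bash
python3 -m pendant '[[[0.1,0,0,0,3],[0.1,0,0,-0.5,0],[0.1,0,0,-1,0],[0.1,0,0,-2,0],[0.1,0,0,-2,0],[0.1,-2.5,0,0,0],[0.1,-2.5,0,0,0],[0.1,0,0,0,0]]]' >/dev/null; python3 st.py
python3 - <<'E'
from h import *
c=robot.read_camera("wrist");np.savez("w7.npz",**c)
p=proj(c,np.array([.489,-.099,.1115]))[0].astype(int);print(p)
k=cv2.resize(c["img"][p[1]-36:p[1]+36,p[0]-36:p[0]+36],(288,288),interpolation=cv2.INTER_CUBIC)
a=np.zeros((320,800,3),np.uint8);a[:288,512:]=k;a[:,:512]=cv2.resize(c["img"],(512,320));cv2.imwrite("pics/w7.png",a)
E
```

```text
t 21.35 pos [ 0.5385 -0.1008  0.2015] sd [3.7e-04 2.0e-05 1.2e-04] F [-0.19  0.11 -1.2 ] T [0.019 0.026 0.04 ] open 0.0279 q [-0.28 -0.    1.66 -0.    1.49 -1.81] yaw y 87.82
d lock tool cm [ 4.96 -0.01]
[319 138]
```

View pics/w7.png

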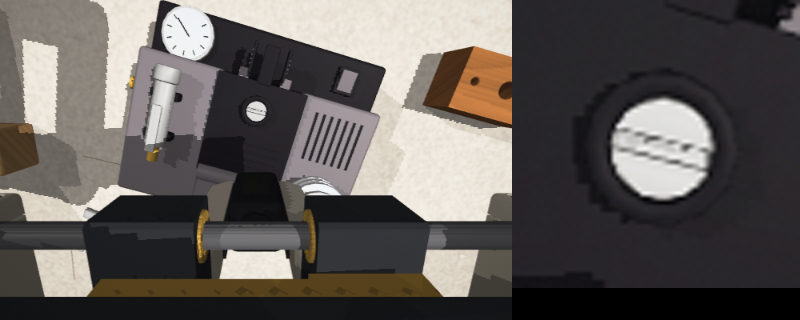

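Lock slot now runs (613,133)–(710,160) in the crop, about at the stop. I'll measure it, along with the inflator's yaw from the front edge and the tongue.

```bash
python3 - <<'E'
from h import *
c=dict(np.load("w7.npz"));x0,y0=319-36,138-36
f=lambda u,v,z:ray(c,x0+(u-512+.5)/4-.5,y0+(v+.5)/4-.5,z)[:2]
g=lambda u,v,z:ray(c,(u+.5)*1.25-.5,(v+.5)*1.25-.5,z)[:2]
an=lambda d:np.degrees(np.arctan2(d[1],d[0]))
print("slot edges",an(f(711,153,.1115)-f(619,129,.1115)),an(f(707,170,.1115)-f(613,146,.1115)))
print("disc",f(662,149,.1115))
# front edge top of deck
a,b=g(163,0,.072),g(385,67,.072);print("front yaw",an(b-a)-90)
a,b=g(220,70,.105),g(307,96,.105);print("door front yaw",an(b-a)-90,np.linalg.norm(b-a),(a+b)/2)
E
python3 - <<'E'
from h import *
c=dict(np.load("w7.npz"));Cx=np.array([.489,-.099])
for y in(-.298,-.30,-.31):
    T=Cx+np.array([np.cos(y),np.sin(y)])*-.049;print(y,T,proj(c,[*T,.1025])[0])
p=proj(c,[*T,.1025])[0].astype(int)
cv2.imwrite("pics/w7b.png",cv2.convertScaleAbs(cv2.resize(c["img"][p[1]-45:p[1]+65,p[0]-75:p[0]+75],(780,572),interpolation=cv2.INTER_CUBIC),alpha=2,beta=30));print(p)
E
```

```text
slot edges 73.40610236350811 73.6542572859723
disc [ 0.48892801 -0.09883372]
front yaw -17.637233664439265
door front yaw -18.186467646523198 0.08784570210777842 [ 0.46307737 -0.09008322]
-0.298 [ 0.44215964 -0.08461316] [336.34650369  75.56394927]
-0.3 [ 0.44218851 -0.08451951] [336.46960253  75.59894303]
-0.31 [ 0.44233566 -0.08405213] [337.08395377  75.77780729]
[337  75]
```

View pics/w7b.png

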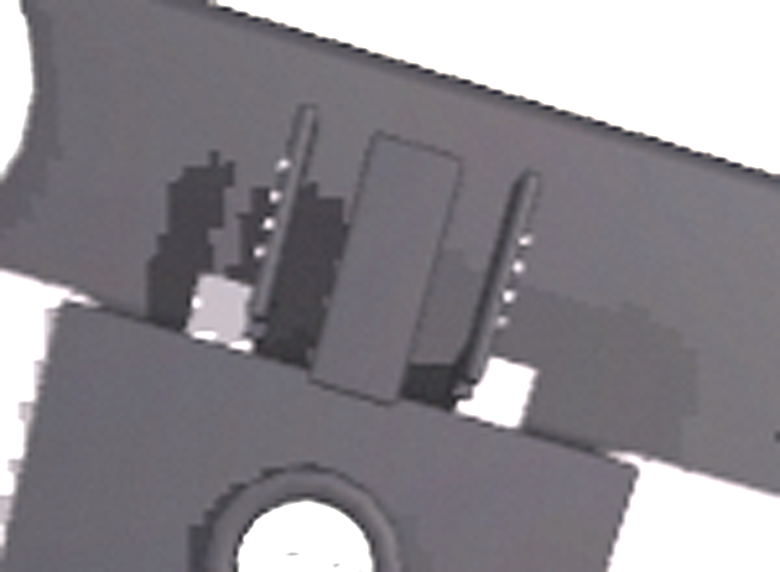

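The tongue's corners are (378,133), (462,158), (388,405), (310,380), with a tab on either side. The slot is at about 91° to inflator x, i.e. at the stop.

```bash
python3 - <<'E'
from h import *
c=dict(np.load("w7.npz"));x0,y0=337-75,75-45
f=lambda u,v,z=.105:ray(c,x0+(u+.5)/5.2-.5,y0+(v+.5)/5.2-.5,z)[:2]
an=lambda d:np.degrees(np.arctan2(d[1],d[0]))
A,B,C,D=f(378,133),f(462,158),f(388,405),f(310,380)
print("sides",an(D-A),an(C-B),"ends",an(B-A)-90,an(C-D)-90,"len",np.linalg.norm(D-A),"w",np.linalg.norm(B-A),"ctr",(A+B+C+D)/4)
print("door front",an(f(635,468)-f(65,305))-90)
E
python3 st.py
```

```text
sides -18.084445699779994 -18.77431049751582 ends -17.592718982151553 -19.29640696613916 len 0.035569085527398445 w 0.012625559949844833 ctr [ 0.44683371 -0.08555087]
door front -17.53268017437817
t 21.6 pos [ 0.5386 -0.101   0.2022] sd [1.5e-04 3.0e-05 9.0e-05] F [ 0.59  0.21 -0.79] T [ 0.036  0.001 -0.016] open 0.0278 q [-0.28 -0.    1.66 -0.    1.49 -1.81] yaw y 87.81
d lock tool cm [4.97 0.01]
```

```bash
python3 -m pendant '[[[0.1,0.8,3.7,-2,0],[0.1,0.86,3.7,0,0],[0.1,0.86,3.7,0,0],[0.1,0.86,3.7,0,0],[0.1,0.86,3.7,0,0],[0.1,0.86,3.7,0,0],[0.1,0.86,3.7,0,0],[0.1,0.86,3.7,0,0]]]' >/dev/null
python3 -m pendant '[[[0.1,0,0,4,0],[0.1,0,0,4,0],[0.1,0,0,0,0],[0.1,0,0,0,0]]]' >/dev/null; python3 st.py
python3 - <<'E'
from h import *
s=robot.read_state();M=R.from_rotvec(s["orientation"]).as_matrix();d=np.array([.4815,.198])-s["tool_pos"][:2];print((M[:2,:2].T@d*100).round(2))
E
```

```text
t 23.0 pos [0.4838 0.1975 0.1447] sd [4.0e-04 8.0e-05 4.1e-04] F [ 0.5   0.17 -0.51] T [ 0.022 -0.006 -0.017] open 0.0277 q [ 0.29 -0.04  1.8   0.    1.38 -1.24] yaw y 87.78
d lock tool cm [ -1.67 -29.61]
[0.26 0.04]
```

```bash
python3 -m pendant '[[[0.1,0.2,0.04,0,0],[0.1,0,0,2.5,0],[0.1,0,0,2.5,0],[0.1,0,0,1.5,0],[0.1,0,0,1.3,0],[0.1,0,0,0,0],[0.1,0,0,0,0]]]' ; python3 st.py|head -1
```

```text
t: 23.7
tool_pos: [0.4807, 0.1979, 0.0647]
orientation: [0.06, 3.141, 0.0]
force: [0.5, -0.7, -0.9]
opening: 0.028
gripper_force: 30.0
t 23.9 pos [0.4812 0.1981 0.0654] sd [8.e-05 2.e-05 8.e-05] F [-0.43 -0.03 -1.3 ] T [ 0.026 -0.008 -0.014] open 0.0279 q [ 0.29  0.05  1.87  0.    1.23 -1.24] yaw y 87.82
```

```bash
python3 -m pendant '[[[0.1,0,0,0.4,0],[0.1,0,0,0.3,0],[0.1,0,0,0,0],[0.1,0,0,0,0]]]' >/dev/null; python3 st.py|head -1;  python3 -m pendant '[[[0.1,0,0,0.1,0],[0.1,0,0,0,0],[0.1,0,0,0,0]]]' >/dev/null; python3 st.py|head -1
```

```text
t 24.5 pos [0.4806 0.1979 0.0574] sd [1.e-05 0.e+00 1.e-05] F [-0.59  0.05  3.54] T [0.005 0.09  0.003] open 0.028 q [ 0.29  0.06  1.87 -0.    1.21 -1.24] yaw y 87.82
t 25.0 pos [0.4806 0.1979 0.0573] sd [2.e-05 1.e-05 1.e-05] F [-5.16 -2.25 13.28] T [-0.32   0.999 -0.017] open 0.028 q [ 0.29  0.06  1.87 -0.    1.21 -1.24] yaw y 87.82
```

Seated on the block. Ease off, open, and rise.

```bash
python3 -m pendant '[[[0.1,0,0,-0.08,0],[0.7,0,0,0,0],[0.7,0,0,0,0],[0.7,0,0,0,0],[0.7,0,0,0,0],[0.7,0,0,0,0],[0.7,0,0,0,0],[0.7,0,0,0,0]]]' 
python3 -m pendant '[[[0.7,0,0,-1,0],[0.7,0,0,-3,0],[0.7,0,0,-4,0],[0.7,0,0,-4,0],[0.7,0,0,-4,0],[0.7,0,0,0,7.7],[0.7,0,0,0,7.7],[0.7,0,0,0,0]]]';python3 st.py|head -1
python3 - <<'E'
from h import *
s=robot.read_state();M=R.from_rotvec(s["orientation"]).as_matrix();d=np.array([.4423,-.0842])-s["tool_pos"][:2];print((M[:2,:2].T@d*100).round(2))
c=robot.read_camera("scene");p=proj(c,[.481,.198,.07])[0].astype(int)
cv2.imwrite("pics/s8.png",cv2.resize(c["img"][p[1]-50:p[1]+50,p[0]-60:p[0]+60],None,fx=5,fy=5))
E
```

```text
t: 25.8
tool_pos: [0.4803, 0.1979, 0.0569]
orientation: [-0.06, -3.141, -0.0]
force: [0.4, 0.4, -0.6]
opening: 0.065
gripper_force: 0.0
t: 26.6
tool_pos: [0.4806, 0.198, 0.2182]
orientation: [0.483, 3.103, 0.001]
force: [0.3, -0.3, -0.1]
opening: 0.0651
gripper_force: 0.0
t 26.8 pos [0.4802 0.1978 0.2172] sd [9.e-05 3.e-05 3.e-04] F [ 0.09 -0.04  0.05] T [-0.01  -0.006  0.005] open 0.0651 q [ 0.29 -0.09  1.71 -0.    1.52 -0.98] yaw y 72.59
[ -4.82 -28.04]
```

View pics/s8.png

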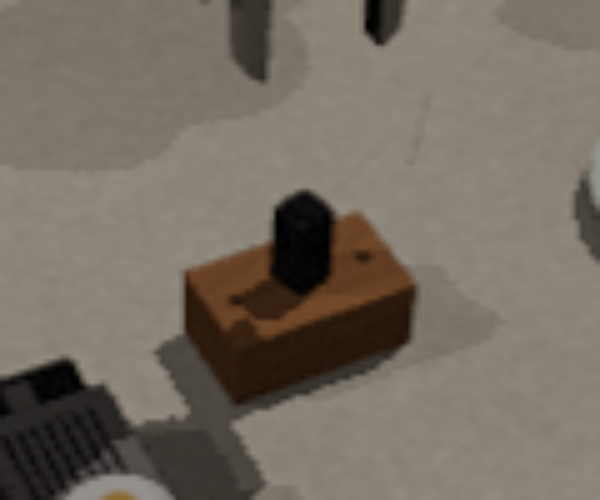

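The driver stands square on the block in its middle hole (crop 302,245). Now to the tongue.

```bash
python3 -m pendant '[[[0.6,-0.69,-4,0,0],[0.6,-0.69,-4,0,0],[0.6,-0.69,-4,0,0],[0.6,-0.69,-4,0,0],[0.6,-0.69,-4,0,0],[0.6,-0.69,-4,0,0],[0.6,-0.68,-4.04,0,0],[0.6,0,0,2,0]]]' 15 >/dev/null
python3 -m pendant '[[[0.6,0,0,4,0],[0.6,0,0,2,0],[0.6,0,0,0,0],[0.6,0,0,0,0],[0.6,0,0,0,0]]]' >/dev/null; python3 st.py|head -1
cat > tg.py <<'E'
from h import *
s=robot.read_state();M=R.from_rotvec(s["orientation"]).as_matrix();d=np.array([.4423,-.0842])-s["tool_pos"][:2];print((M[:2,:2].T@d*100).round(2),M.round(3).tolist())
E
python3 tg.py
```

```text
t 28.35 pos [ 0.4426 -0.0842  0.1386] sd [1.5e-04 4.0e-05 2.3e-04] F [0.27 0.26 0.35] T [-0.009  0.001  0.002] open 0.0555 q [-0.3  -0.24  1.99 -0.    1.39 -1.57] yaw y 72.44
[ 0.01 -0.01] [[-0.953, 0.302, 0.002], [0.302, 0.953, -0.001], [-0.002, -0.0, -1.0]]
```

```bash
python3 -m pendant '[[[0.6,0,0,2,0],[0.6,0,0,2,0],[0.6,0,0,0.7,0],[0.1,0,0,0,0],[0.1,0,0,0,0],[0.1,0,0,0,0],[0.1,0,0,0,0],[0.1,0,0,0,0]]]' 15
python3 -m pendant '[[[0.1,0,0,0,0],[0.1,0,0,0,0],[0.1,0,0,0,0],[0.1,0,0,0,0]]]'; python3 st.py
```

```text
t: 29.15
tool_pos: [0.4424, -0.0841, 0.091]
orientation: [0.48, 3.103, 0.0]
force: [3.1, 7.4, 3.3]
opening: 0.0209
gripper_force: 13.4
t: 29.55
tool_pos: [0.4425, -0.0839, 0.0909]
orientation: [0.48, 3.103, 0.001]
force: [0.9, 3.0, 6.6]
opening: 0.0207
gripper_force: 15.0
t 29.75 pos [ 0.4425 -0.0839  0.0909] sd [2.e-05 1.e-05 1.e-05] F [1.21 3.34 6.14] T [ 0.553 -0.243  0.012] open 0.0204 q [-0.3  -0.19  2.04  0.    1.29 -1.57] yaw y 72.42
d lock tool cm [-4.89 -0.04]
```

Both tabs are squeezed right in (opening 20.5 mm). Start the lift along the arc.

```bash
python3 -m pendant '[[[0.1,-0.02,0,-0.55,0],[0.1,-0.03,0,-0.54,0],[0.1,-0.07,0,-0.54,0],[0.1,-0.07,0,-0.54,0],[0.1,0,0,0,0]]]';python3 st.py
python3 - <<'E'
from h import *
c=robot.read_camera("scene");np.savez("s9.npz",**c);b=dict(np.load("s6.npz"))
y=-.307;ex=np.array([np.cos(y),np.sin(y)]);H=np.array([.489,-.099])+.076*ex
for th in(0,.1,.175):
    L=np.r_[H-ex*(.076*np.cos(th)+.009*np.sin(th)*-1),.1025+.076*np.sin(th)+.009*np.cos(th)];print(th,proj(c,L)[0].round(1))
g=c["img"].min(2);_,m=cv2.threshold(g,75,255,0);u,v=proj(c,[.489,-.099,.112])[0].astype(int)
print(cv2.cvtColor(c["img"],cv2.COLOR_BGR2GRAY)[v-22:v+12,u-8:u+12])
E
```

```text
t: 30.25
tool_pos: [0.4435, -0.0842, 0.112]
orientation: [-0.48, -3.105, -0.001]
force: [1.2, 4.4, -1.0]
opening: 0.0207
gripper_force: 15.0
t 30.45 pos [ 0.4434 -0.0842  0.1116] sd [3.0e-05 1.0e-05 1.1e-04] F [1.92 4.36 0.12] T [ 0.838 -0.376 -0.026] open 0.0207 q [-0.3  -0.2   2.01  0.    1.33 -1.57] yaw y 72.42
d lock tool cm [-4.79 -0.03]
0 [260.8 203.8]
0.1 [260.7 202.3]
0.175 [260.7 201.2]
[[138 141 146 140 101  24  17  44  57  55  54  58 109 141 137 138 139 140
  137 136]
 [143 146 149 124  31   3  16  45  54  55  54  52 108 143 137 137 136 136
  135 136]
 [130  91  80  42   0   0  14  46  56  55  54  51 105 140 136 137 136 136
  135 136]
 [ 46  22  18   2   4   1   9  41  56  55  53  53 104 139 134 136 136 137
  137 137]
 [  0   4   6   5   2   0   1  38  56  56  55  51 105 142 139 139 141 140
  139 138]
 [  2   3   7   3   6   6   6  36  57  55  54  52 106 143 141 141 141 141
  143 124]
 [  5   5   5   7   6   6   4  30  50  55  54  52  83 127 143 144 125  89
   79  44]
 [  5   4   4   5   5   3   0  21  48  57  54  64 115 128  90  79  45  29
   23  10]
 [  1   4   4   6   7
[... 1489 characters left out ...]
  17  18
   18  19]
 [  5   7   5   8  13   7   2   7   7   6   4   9  10  18  18  21  17  20
   21  19]
 [ 19  16  19  17  20  15  14   8   1   7  10  16  17  21  18  19  20  19
   19  20]
 [ 20  20  16  18  17  21  19  17  14  20  18  21  16  20  17  18  17  17
   19  19]
 [ 21  18  18  19  19  17  15  20  21  21  19  19  17  18  21  19  19  19
   18  17]
 [ 18  16  17  16  19  18  17  17  17  19  18  19  19  20  21  18  19  21
   19  19]
 [ 21  20  20  20  19  16  16  20  18  17  17  21  18  17  19  20  20  19
   18  16]
 [ 19  17  19  16  19  17  20  18  20  19  19  19  19  19  19  19  15  17
   13  17]
 [ 18  19  18  20  18  19  19  17  17  17  19  16  21  22  20  17  18  21
   22  20]]
```

The lock's image has risen about 3 px, as expected for 10°: the door is coming up. Continue along the arc.

```bash
python3 -m pendant '[[[0.1,-0.24,0,-1.06,0],[0.1,-0.33,0,-1.04,0],[0.1,-0.42,0,-1.01,0],[0.1,-0.5,0,-0.97,0],[0.1,-0.59,0,-0.92,0],[0.1,-0.66,0,-0.87,0],[0.1,-0.74,0,-0.8,0],[0.1,0,0,0,0]]]';python3 st.py|head -1
```

```text
t: 31.3
tool_pos: [0.4764, -0.0948, 0.1788]
orientation: [-0.48, -3.103, -0.001]
force: [-2.7, 5.7, 4.4]
opening: 0.0206
gripper_force: 15.0
t 31.5 pos [ 0.4761 -0.0947  0.1784] sd [4.e-05 1.e-05 5.e-05] F [-2.55  5.32  5.32] T [ 0.914  0.413 -0.039] open 0.0209 q [-0.3  -0.16  1.85  0.    1.45 -1.57] yaw y 72.42
```

Run:
```python
from h import *
y=-.307;ex=np.array([np.cos(y),np.sin(y)]);H=np.array([.489,-.099])+.076*ex
c=robot.read_camera("scene");b=dict(np.load("s3.npz"))
for th in(.6,.7,.785,.85):
    L=np.r_[H-ex*(.076*np.cos(th)-.009*np.sin(th)*-1*-1),.1025+.076*np.sin(th)+.009*np.cos(th)];print(th,proj(c,L)[0].round(1))
m=(c["img"].min(2)>70).astype(np.uint8)
u,v=int(proj(c,L)[0][0]),int(proj(c,L)[0][1])
print(c["img"].min(2)[v-12:v+22,u-10:u+12])
```

```text
0.6 [261.9 198.2]
0.7 [262.4 198.3]
0.785 [263.  198.6]
0.85 [263.5 198.9]
[[ 17   1   1   2   7   5   2   4  27  54  59  38  16   2   0   0   2   5
    4   6   5   3]
 [  0  41  58  26   4  10   6   6   7   7   1   1   1   4   9   7   6   6
    6   6   6   6]
 [137 127  94  58   2   3   5   8   4   3   6   2   6   7   7   5   9   3
    5   6   4   6]
 [ 76  45  30  20   4   6   6   8   8   5   5   5   7   6   5   4   3   8
    4   7   6   4]
 [ 15   3   3   7   3   4   4   2   6   3   8   2   3   8   7   0  10   8
    4   5   2   5]
 [  0   5   5   8   5  10   4   2   7   4   9   4   6   0   7   9   7   8
    6   4   6   3]
 [  6   6   6   6   8   8   6   7   2   4   7   7   5   9   1   6   4  12
    4   8   4   5]
 [ 10   6   6   6   5   6   0   2   7   4   3   4   3   0   6   8   3   1
    9   2   2   6]
 [  4   5   8   7   4  11   8   4   7  16  23  18   1   2   5   4  10   6
    4   6   3   7]
 [  7   7   8   7   8   4  11  55  75  60  63  63  52  21   2   5  10   3
    7   7   3   9]
 [  7   4   5   6   7   1  46  65  58  62  62  61  61  43   4   2   6   0
    4   2   4   6]
 [
[... 1437 characters left out ...]
8   2   7   3   8   4   6  13
    6   9  13  11]
 [  5   8   6   6   3   8   6   7  10   5   3   9   7   7   9   5   2  10
    4  11   9  11]
 [  2   9   7   7  11  10   4   4   3   5   9  10   7   4   6   2   9   4
    6  12  11  12]
 [  8   6   3   5   8  13   6   1   3   5   2   2  10   6   3   9   8   4
    9  11  15  12]
 [  8   8  11   9  11  10   8   6   7   6   8   3  11   6   6   7   3   9
   10  15  13  12]
 [  8   7   7  16  12  16  18   5  10   9   9   5   8  11   7  10   7  11
   12  10  10   8]
 [  4   7  11  12  12   9   7   6   6   4   8   5   5   8   7   9  14   6
   10  12  14  12]
 [  6  15   9   8  10   8   9   6   5   3   1   9  14  10  12  16  10   8
   13   9  11  13]]
```

The lock appears at (263,198), matching a door angle of about 0.75. Continue to upright.

```bash
python3 -m pendant '[[[0.1,-0.8,0,-0.74,0],[0.1,-0.87,0,-0.66,0],[0.1,-0.92,0,-0.59,0],[0.1,-0.97,0,-0.5,0],[0.1,0,0,0,0]]]'|grep force;python3 st.py|head -1
python3 -m pendant '[[[0.1,-1.01,0,-0.42,0],[0.1,-1.04,0,-0.33,0],[0.1,-1.06,0,-0.24,0],[0.1,-1.08,0,-0.14,0],[0.1,-1.09,0,-0.05,0],[0.1,0,0,0,0]]]'|grep force;python3 st.py|head -1
```

```text
force: [-0.2, 4.5, 4.1]
gripper_force: 15.0
t 32.25 pos [ 0.5105 -0.1058  0.2034] sd [6.e-05 3.e-05 3.e-05] F [-0.3   4.14  4.31] T [ 0.73  -0.058 -0.023] open 0.0208 q [-0.3  -0.08  1.73  0.    1.49 -1.57] yaw y 72.42
force: [1.4, 3.7, 4.7]
gripper_force: 15.0
t 33.05 pos [ 0.5609 -0.1219  0.2151] sd [1.1e-04 3.0e-05 2.0e-05] F [2.85 1.96 2.43] T [ 0.436 -0.553 -0.033] open 0.0209 q [-0.3   0.06  1.57 -0.    1.51 -1.57] yaw y 72.41
```

```bash
python3 -m pendant '[[[0.1,-0.2,0,0,0],[0.1,0,0,0,0],[0.6,0,0,0,0],[0.6,0,0,0,0],[0.6,0,0,0,0],[0.6,0,0,0,0],[0.6,0,0,0,0],[0.6,0,0,0,0]]]'
python3 -m pendant '[[[0.6,0,0,-1,0],[0.6,0,0,-2,0],[0.6,0,0,-3,0],[0.6,0,0,-3,0],[0.6,0,0,-3,0],[0.6,0,0,0,0],[0.6,0,0,0,0]]]' | grep force
python3 - <<'E'
from h import *
y=-.307;ex=np.array([np.cos(y),np.sin(y)]);ey=np.array([-ex[1],ex[0]]);H=np.array([.489,-.099])+.076*ex
for n in("scene","top","wrist"):
    c=robot.read_camera(n);np.savez(f"f_{n}.npz",**c);b=c["img"].copy()
    for th in(1.45,1.57,1.65):
        # lock centre & tongue end
        P=lambda r,h,w=0:np.r_[H-ex*(r*np.cos(th)-h*np.sin(th))+ey*w,.1025+r*np.sin(th)+h*np.cos(th)]
        print(n,th,"lock",proj(c,P(.076,.009))[0].round(1),"tongue end",proj(c,P(.138,.0025))[0].round(1),"door corners",proj(c,[P(.104,.0025,.045),P(.104,.0025,-.045)]).round(1).tolist())
c=robot.read_camera("top");g=cv2.cvtColor(c["img"],cv2.COLOR_BGR2GRAY);u,v=proj(c,np.r_[H,.2])[0].astype(int);print(u,v);print(g[v-14:v+14,u-14:u+14])
E
```

```text
t: 33.85
tool_pos: [0.5625, -0.1225, 0.2146]
orientation: [-0.48, -3.104, 0.0]
force: [-0.7, 0.7, 0.8]
opening: 0.0558
gripper_force: 0.0
force: [0.2, 0.1, 0.0]
gripper_force: 0.0
scene 1.45 lock [269.6 208.1] tongue end [265.2 186.4] door corners [[285.5, 191.3], [248.2, 204.0]]
scene 1.57 lock [271.  211.1] tongue end [267.8 191.3] door corners [[287.5, 194.9], [250.1, 207.8]]
scene 1.65 lock [272.  213.2] tongue end [269.7 194.9] door corners [[289.0, 197.6], [251.3, 210.6]]
top 1.45 lock [376.4 202.1] tongue end [378.3 203.4] door corners [[362.3, 199.2], [391.6, 208.4]]
top 1.57 lock [377.3 199.3] tongue end [379.9 197.9] door corners [[363.5, 195.2], [392.8, 204.4]]
top 1.65 lock [377.8 197.4] tongue end [381.  194.3] door corners [[364.3, 192.6], [393.5, 201.7]]
wrist 1.45 lock [320.1 182.8] tongue end [320.2 181.2] door corners [[369.3, 178.3], [270.9, 178.3]]
wrist 1.57 lock [320.1 191.6] tongue end [320.2 201.1] door corners [[368.9, 191.7], [271.3, 191.7]]
wrist 1.65 lock [320.  197.2] tongue end [320.2 213.7] door corners [[368.5, 200.2], [271.7, 200.2]]
377 200
[[ 50  51
[... 2567 characters left out ...]
 57  59  68  71  72  72 100 131 137 135 136 136 103  89 125 136 136 136
  129  90  35  33  32  31  32  31  37  48]
 [ 73  72  70  71  72  72 112 134 136 135 136 129  91 108 133 135 136 136
  116  69  38  39  34  31  36  46  52  57]
 [ 78  75  72  71  71  83 122 136 136 136 136 113  75 115 136 136 136 135
  108  77  77  79  67  49  49  57  59  59]
 [ 77  72  71  72  72 101 131 137 135 136 136 103  88 124 136 136 137 130
   96  72  80  84  74  76  84  84  84  85]
 [ 77  73  72  71  71 111 133 136 136 136 129  91  95 128 136 136 136 119
   76  52  58  63  80  92  94  93  94  94]
 [ 76  72  71  71  80 120 136 136 136 136 113  76 110 133 136 136 135 105
   58  48  55  73  89  95  95  94  90  87]]
```

Run:
```python
from h import *
c=dict(np.load("f_scene.npz"));print(c["img"].min(2)[198:226,258:286])
w=dict(np.load("f_wrist.npz"));g=cv2.cvtColor(w["img"],cv2.COLOR_BGR2GRAY)
print(g[170:216:2,262:380:6])
```

```text
[[10  8 13 18 37 73 87 68  1  2  1  1  1  5  8  3  7 13 12  3  2  5  0  3
   2  5  0  7]
 [63 70 30  3 27 58 74 55  0  5  3  6  6  4  5  7  6  0  4  4  4  2  2  9
   1  4  3  4]
 [84 84 59  2 26 66 79 52  1  4  3  1  0  0  7  5  3  2  6  4  7  0  0  3
   3  3  8  5]
 [72 77 83 64 18 29 25 16  1  4  8  3  5  4  1  2  5  6  5  2  5  0  2  3
   4  4  5  3]
 [76 58 43 21  8  6  4  2  3  5  5  1  7  6  5  5  4  6  6  4  5  7  5  4
   4  4  5  0]
 [25 17  9  4  6  1  1  4  5  2  1  9  2  8  4  3  6  5  2  3  3  7  2  8
   1  4  7  1]
 [ 2  5  4  2  7  3  5  5  2  1  4  5  3  1  8  5  4  5  7  7  3  3  6  2
   4  0  5  0]
 [ 4  2  1  1  3  6  4  6  4  1  4  4  8  2  5  8 10  5  1  6  4  6  3  6
   4  1  5  7]
 [ 3  4  5  2  0  4  5  6  7  3  3  3  3  6  0  5 13  9  3  5  2  5  2  0
   6  6  5  5]
 [ 3  5  1  2  2  4  2  5  9  5  5  5  0 14 23 19  8  3  6  5  6  7  2  3
   3  7  7  3]
 [ 8  1  4  2  3  3  6  9  2  7  0 12 36 45 44 45 32  5  4  3  6  2  1  6
   7  1  5  7]
 [ 5  6  8  4  7  5  5  4  4  8 34 47 46 46 46 50 43 17  2  1  0  7  5  1
   4  7  3  5]
 [ 6  4  4  3  3  1  8  7  0 31 
[... 2648 characters left out ...]
 142 131
   62 170]
 [140 140 140 141 128 139  81 140 140  79  81 127 140  33 141 135 141 142
  126  62]
 [121 122 123 123 112 123  72 124 125 125 127 128 128  35 130 127 131 133
  134 136]
 [ 31 231 236 234 231 233 217 216 175 166 171 168 173 174  89 207 173 161
  131  23]
 [ 32 233 233 235 234 234 234 216 222 216 218 215 220 226 110 220 219 213
  220  20]
 [ 32 230 236 230 230 238 233 234 221 220 222 222 218 220 105 216 221 214
  215  21]
 [ 33 214 177 220 175 224 175 236 237 219 216 179 231 237 134 234 233 236
  232  22]
 [ 33 134 136 137 141 134 133 139 135 107 106 132 130 137 134 233 235 236
  233  22]
 [ 33 136 136 138 136 131 132 140 136 108 106 135 137 138 134 235 235 239
  231  23]]
```

The released door's lock sits at (271,210.5) in the scene view, i.e. about 1.55 rad, upright and free of the gripper. Hand in.

```bash
python3 -c "
from plant import robot
print(robot.close_job(), robot.read_state()['t'])"
```

```text
the job is handed in; nothing more can be done
the job is handed in; nothing more can be done
```

The job is handed in: the lock is turned to its stop, the screwdriver stands back in its hole in the block, and the battery door stands upright by itself at about 1.55 rad, roughly 35 s in; I kept clear of the turntable, jar, mallet and valve core remover but did not re-check them at the end.

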